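# Click the index head round to its mark and lock it

### The arm

A 6-joint arm with a two-finger parallel gripper is mounted at the origin on a cart in front of the work surface, level with it; the furniture and walls round the work are solid. World frame = base frame: x ahead of the robot, y to its left, z up, the work surface at z = 0. Lengths are in m, angles in rad, forces in N, time in s.
With the tool pointing down it reaches from about 0.25 to 0.775 m from the base axis. Payload 4 kg.
Tool frame: the origin (TCP) lies midway between the tips of the shut fingers; the grasp point (between the pads) lies 19 mm behind it; z points along the fingers, x is the direction in which the jaws open and shut, and the axes are right-handed (so a half turn about z gives the same grasp; the last joint's range is limited). The gripper opens to 94 mm and grips with 3 to 60 N. Pads are 16 mm wide; open, the fingers measure 119 mm over their backs; the gripper's body (75 mm by 177 mm) begins 78 mm behind the grasp point.
Start: joints at [1.225, 0.087, 1.371, -0, 1.684, -0.103], TCP at [0.132, 0.534, 0.206] pointing down, gripper open.
Joint ranges: [-3.1, 3.1], [-0.76, 2.03], [0.27, 2.55], [-1.08, 4.22], [0.17, 2.65], [-2.57, 2.57]. Speed limits (rad/s): [2.79, 2.79, 3.14, 3.14, 3.14, 3.14].

### API

Orientations are given as [roll, pitch, yaw] about the fixed x, y, z axes, in that order (R = Rz(yaw) Ry(pitch) Rx(roll)).
In Python, from bench import robot, eyes, close_job gives the robot as it stands.
- The arm moves only by the shell command python3 -m jog 'ROWS'. ROWS is JSON, a list of rows, each a list of 3 entries, a list of its own where there are three numbers: the turn, a rotation vector about the tool's x, y, z in degrees, then the shift along the tool's x, y, z in mm, then the closure, from -1 (fully open) to 1 (shut). In form: [[[wx, wy, wz], [x, y, z], claw], ...]. A call has 1 to 5 rows; each row is the pose to reach, as a shift and turn from the pose commanded when the call began, along the tool's axes at that moment; what a row does not reach only later rows make up. A row lasts 1/10 s, in which the tool goes at most 50 mm and 8.59 degrees, less where a joint would pass 70% of its speed; a pose out of reach is approached as far as the arm can. A call with a gripper value outside its range is refused whole. The fingers move at their own pace and stop on an object; the grip force is fixed at half the most. Time passes only in rows, so rows that repeat a pose let the fingers close. It gives the time, the measured TCP pose, the force and the opening at its end, in the units of the state.
- robot.get_obs(): the state, without advancing time (a new reading comes with each control period).
- eyes.snapshot(name): name is "scene" or "side" or "wrist"; returns (picture, depth): 420x560x3 uint8, red, green, blue; 420x560 float32, m along the optical axis (not along the pixel's ray), 0 where there is no reading.
- eyes.camera_params(name): a dict with "mtx" (3x3 intrinsics, pixels), "world_to_cam" (4x4, takes a point from world to camera coordinates). Camera axes: x right, y up, looking along -z (the intrinsics and any distortion apply to the point x, -y, -z); pixel columns grow to the right and rows downward; lengths in m; the calibration is good to about 2 mm. A picture is of the moment at which its call begins: read the wrist's pose just before it. camera_params takes no time and is no camera call; for the wrist camera it gives the pose at the moment of the call.
- close_job(): hands the job in, once; it reports no verdict.
The state is a dict: "time": time; "joint_positions": joint angles; "qvel": joint speeds; "joint_torque": joint torques, N m; "tool_pos": TCP position; "ee_rot": TCP orientation; "wrist_force": force on the tool from outside, world axes, zero at the start; "wrist_torque": the same for the moment, N m; "width": finger opening in m.
Only numpy, scipy, OpenCV 4.12 (cv2) and the standard library are available. Lean on these libraries where they do the work, as an engineer would, in place of code of your own. Each camera call takes 0.05 s, during which the arm holds its last target. There are 200 camera calls.

### The job

On the bench stands a small grey index head with a dial under a clear guard, a thumb lever on its right and a locking bolt on its left. Push the spring-return lever away from you one stroke at a time, each time gently until it clicks and then letting it come all the way back, until the white pointer on the dial has clicked round exactly to the raised block on the dial's rim and no further. Then push the bolt's post gently towards the head until the bolt is fully home, let go, and leave the other things on the bench where they are.

Things in the scene. Friction and masses are not known exactly. Their poses are not given: they have to be found in the camera images.
- index_head: Fixed grey index head: 150 mm square foot, 34 mm high housing, round dial above under a clear guard (146 mm across, top at 80 mm). Origin: centre of its underside on the bench; the dial's and lever's common vertical axis goes through it. Its x points away from the robot, y to the left (turned up to 0.25 rad). Lever at its right (-y), bolt at its left (+y), both outside the guard.
- thumb_post (a point): Centre (70 mm up) of the lever's black upright post, 15 mm diameter, free from 43 to 97 mm up, 112 mm from the head's axis; at rest 85 degrees clockwise from the head's x, seen from above. Push it with closed fingers from the robot's side: it swings counter-clockwise about the head's axis, away from the robot. A spring (2 to 3 N here) brings it back.
- lever (a joint): Lever angle, rad: 0 at rest, grows when pushed. 0.12 to 0.26 of idle travel, then 4 to 9 N at the post, fading to the click (dial jumps one notch), 0.3 further; a firm stop 0.03 rad (3 mm) later. Where the click comes (0.42 to 0.58) differs from start to start, is the same for all strokes and must be felt; over 25 N harms the head. The pawl catches the next notch by the time the lever is back at 0.02.
- dial (a joint): Angle of the dial, rad: 0 when its white pointer bar is in line with the raised block on the rim (on the robot's side of the dial), negative before. Each click adds 0.524 (twelve notches); it starts two or three clicks before the block and cannot be turned back.
- bolt (a joint): Travel of the locking bolt in m: 0 drawn out, 0.029 fully home at a firm rubber stop; starts within 0.006. It slides along the head's -y direction, stiffly (about 4 N), and stays where it is left.
- bolt_post (a point): Centre (50 mm up) of the bolt's upright aluminium post, 14 mm diameter (17 mm at the top), free from 22 to 74 mm up. It stands 136 mm from the head's axis in the head's +y when drawn out, 107 mm when home. Push it with closed fingers from its far (+y) side towards the axis.
- clip_0: Bystander: small black plastic clip lying beside the bolt, 12 x 37 x 14 mm. Origin under its centre.
- clip_1: Bystander: small black plastic clip lying beside the bolt, 12 x 26 x 14 mm. Origin under its centre.
- counter: Bystander: round whitish tally counter, 46 mm across, 32 mm high, right of the head. Origin under its centre.
- tape_white: Bystander: roll of white tape, 72 mm across, 20 mm high, right of the head. Origin under its centre.
- driver_yel: Bystander: screwdriver with a yellow handle, 189 mm long, lying at the left. Origin under its centre.
- glue_bottle: Bystander: white bottle with a red pointed cap, 42 mm across, 119 mm high, at the left rear. Origin under its centre.
- nipper: Bystander: pliers with blue handles, 140 mm long, lying at the right. Origin under its centre.

How it is judged:
By the outcome, as a careful person would: the job done as asked, in the order asked, and still so for the second after the job is handed in, with the robot touching nothing.
It also fails if it takes over 72 s, if anything falls off the work surface, if the arm or the gripper's body presses on something with over 40 N, if the wrist force passes 120 N, or if a joint passes its speed limit or range.

## Working session

There is one attempt and no reset: what is moved stays moved. The work goes in short steps, Python scripts to look and compute and a shell command to move; the robot and the scene stay as the last step left them, time stands still between calls to the robot, and variables do not carry over. Pictures are saved under pics/ and viewed, about 8 in all and at most 12, crops included, and the job is handed in when it is done.

```bash
mkdir -p pics; ls; python3 - <<'E'
from bench import robot, eyes
import cv2,numpy as np
o=robot.get_obs();print(o)
for n in("scene","side"):
    p,d=eyes.snapshot(n);cv2.imwrite(f"pics/{n}0.png",p[:,:,::-1]);np.save(f"pics/{n}0.npy",d)
    c=eyes.camera_params(n);print(n,c)
E
```

```text
pics
{'time': 0.0, 'joint_positions': array([ 1.22491336e+00,  8.79284763e-02,  1.37225532e+00, -2.13245844e-06,
        1.68359983e+00, -1.03113406e-01]), 'qvel': array([ 0.00259947, -0.00074813,  0.00026973,  0.00094522,  0.00248144,
        0.00258507]), 'joint_torque': array([-5.49166198e-04, -3.40174735e+01, -3.02430189e+01,  7.18046282e-02,
        3.27989913e-02, -1.62470956e-04]), 'tool_pos': array([0.13203884, 0.53334406, 0.20431814]), 'ee_rot': array([-3.14136924e+00,  2.17955599e-03,  1.32802678e+00]), 'wrist_force': array([-0.18956434, -0.26076416,  0.89418494]), 'wrist_torque': array([-0.0277212 ,  0.01703535, -0.05241894]), 'width': 0.09371451255831464}
scene {'mtx': array([[405.36878222,   0.        , 270.57686107],
       [  0.        , 405.36878222, 210.94444331],
       [  0.        ,   0.        ,   1.        ]]), 'world_to_cam': array([[ 0.61476887, -0.78858058,  0.01413899, -0.36721565],
       [ 0.50060294,  0.4039921 ,  0.76562855, -0.34707753],
       [-0.60947185, -0.46360658,  0.64312752, -0.69955673],
       [ 0.        ,  0.        ,  0.        ,  1.        ]])}
side {'mtx': array([[397.19851959,   0.        , 289.23625156],
       [  0.        , 397.19851959, 211.94584116],
       [  0.        ,   0.        ,   1.        ]]), 'world_to_cam': array([[-0.99970059,  0.01526948,  0.01912009,  0.57134637],
       [ 0.00798265, -0.53512761,  0.84473352, -0.08279962],
       [ 0.02313033,  0.84463322,  0.5348455 , -0.99168288],
       [ 0.        ,  0.        ,  0.        ,  1.        ]])}
```

View pics/scene0.png

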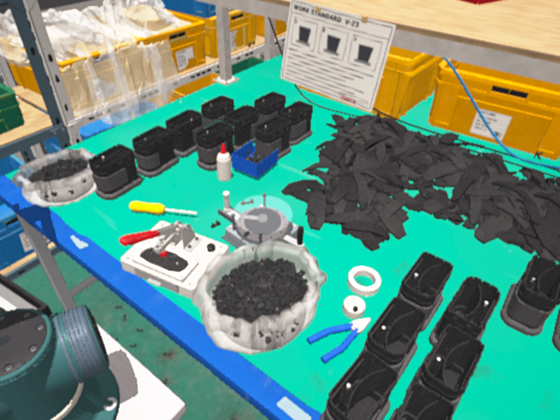

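View pics/side0.png

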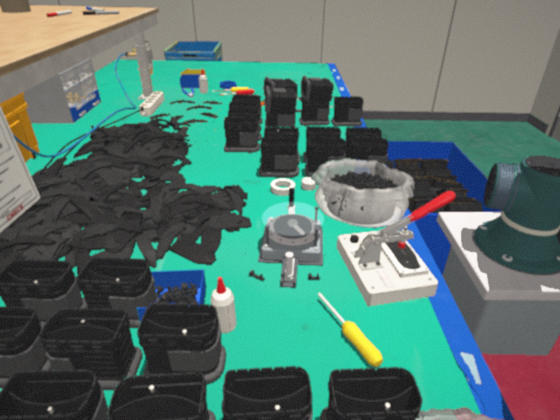

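The scene view shows the head at about (262,222), with the lever post at (299,234) and the bolt post at (226,203). In the side view the bolt post is at (289,265) and the black lever post at (291,198). The bowl stands close on the robot's side of the head.

```bash
cat > h.py <<'E'
import numpy as np,cv2
from bench import robot,eyes
def cloud(d,c):
    K=c["mtx"];v,u=np.indices(d.shape)
    X=np.stack([(u-K[0,2])/K[0,0]*d,-(v-K[1,2])/K[1,1]*d,-d],-1)
    M=np.linalg.inv(c["world_to_cam"]);P=X@M[:3,:3].T+M[:3,3];P[d==0]=np.nan
    return P
def px(p,c):
    q=c["world_to_cam"]@np.r_[p,1];K=c["mtx"]
    return K[0,0]*q[0]/-q[2]+K[0,2],-K[1,1]*q[1]/-q[2]+K[1,2]
E
python3 - <<'E'
from h import *
for n,pts in (("side",[(291,192),(291,198),(291,203),(289,256),(289,262),(289,268),(292,222),(292,230),(283,185),(308,184),(340,175),(345,215),(365,235),(350,190),(410,175)]),("scene",[(299,230),(299,236),(226,195),(226,202),(262,222),(320,265),(300,250)])):
    P=cloud(np.load(f"pics/{n}0.npy"),eyes.camera_params(n))
    for u,v in pts: print(n,u,v,P[v,u].round(3))
    # max height of things near
    m=(P[...,2]>.02)&(P[...,2]<.3)
    np.save(f"pics/{n}P.npy",P)
E
python3 - <<'E'
import numpy as np,cv2
a=np.load("pics/sideP.npy");b=np.load("pics/sceneP.npy")
P=np.concatenate([a.reshape(-1,3),b.reshape(-1,3)]);P=P[np.isfinite(P[:,0])&(P[:,2]<.4)&(P[:,2]>-.05)]
# top-down height map 2.5mm cells, x .15..0.8 up, y -.3...45
H=np.zeros((260,320))
i=((P[:,0]-.15)/.0025).astype(int);j=((.4-P[:,1])/.0025).astype(int)
k=(i>=0)&(i<260)&(j>=0)&(j<320)
np.maximum.at(H,(i[k],j[k]),P[k,2])
im=cv2.applyColorMap(np.clip(H/.2*255,0,255).astype(np.uint8),cv2.COLORMAP_JET)[::-1]
im=cv2.resize(im,None,fx=2.3,fy=2.3,interpolation=0)
for x in np.arange(.2,.8,.1):
  y=int((260-(x-.15)/.0025)*2.3);cv2.line(im,(0,y),(736,y),(255,255,255),1);cv2.putText(im,f"{x:.1f}",(0,y),0,.5,(255,255,255))
for x in np.arange(-.3,.4,.1):
  y=int((.4-x)/.0025*2.3);cv2.line(im,(y,0),(y,600),(255,255,255),1);cv2.putText(im,f"{x:.1f}",(y,12),0,.5,(255,255,255))
cv2.imwrite("pics/map.png",im)
E
```

```text
side 291 192 [ 0.567 -0.105  0.087]
side 291 198 [ 0.567 -0.103  0.07 ]
side 291 203 [ 0.568 -0.063  0.079]
side 289 256 [0.576 0.14  0.074]
side 289 262 [0.575 0.137 0.055]
side 289 268 [0.575 0.14  0.041]
side 292 222 [0.567 0.022 0.079]
side 292 230 [0.568 0.056 0.08 ]
side 283 185 [ 0.586 -0.299  0.002]
side 308 184 [ 0.511 -0.271  0.021]
side 340 175 [ 0.431 -0.188  0.095]
side 345 215 [ 0.428 -0.068  0.041]
side 365 235 [0.392 0.018 0.04 ]
side 350 190 [ 0.424 -0.064  0.117]
side 410 175 [-0.005 -0.852 -0.239]
scene 299 230 [ 0.559 -0.111  0.09 ]
scene 299 236 [ 0.559 -0.112  0.071]
scene 226 195 [0.568 0.126 0.069]
scene 226 202 [0.568 0.128 0.045]
scene 262 222 [ 0.537 -0.02   0.079]
scene 320 265 [ 0.574 -0.169 -0.002]
scene 300 250 [ 0.484 -0.164  0.118]
```

View pics/map.png

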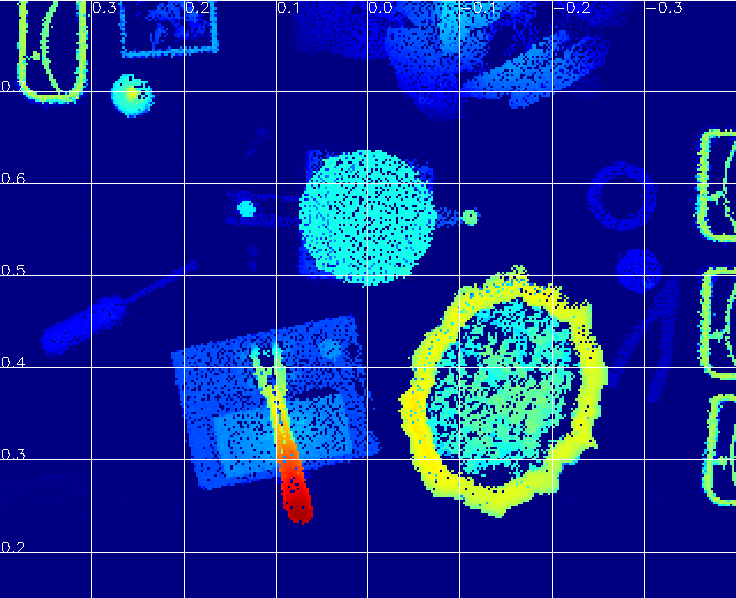

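```bash
cat > to.py <<'E'
import sys,numpy as np
from scipy.spatial.transform import Rotation as R
from bench import robot
o=robot.get_obs();t=np.array(eval(sys.argv[1]),float);yaw=eval(sys.argv[2]) if len(sys.argv)>2 else 1.494
A=R.from_euler('xyz',o["ee_rot"]);B=R.from_euler('xyz',[np.pi,0,yaw])
print("t",round(o["time"],2),"pos",(o["tool_pos"]*1e3).round(1),"F",o["wrist_force"].round(1),"turn",np.degrees((A.inv()*B).as_rotvec()).round(1),"shift",(A.inv().apply(t-o["tool_pos"])*1e3).round(1))
E
python3 -m jog '[[[0,0,0],[0,0,-50],1],[[0,0,-5],[-30,35,-80],1],[[0,0,-9.5],[-60,70,-80],1],[[0,0,-9.5],[-90,105,-80],1],[[0,0,-9.5],[-120,140,-80],1]]'
python3 -m jog '[[[0,0,0],[-40,28,0],1],[[0,0,0],[-80,56,0],1],[[0,0,0],[-120,84,0],1],[[0,0,0],[-160,112,0],1],[[0,0,0],[-200,140,0],1]]'
python3 to.py '[.5,0,.29]'
```

```text
time: 0.6
tool_pos: [0.2399, 0.3822, 0.2855]
ee_rot: [3.141, -0.0, 1.495]
wrist_force: [0.3, 0.5, 0.8]
width: 0.0574
time: 1.1
tool_pos: [0.3638, 0.1717, 0.2852]
ee_rot: [-3.142, -0.0, 1.494]
wrist_force: [-0.3, 1.3, 0.2]
width: 0.0177
t 1.1 pos [363.8 171.7 285.2] F [-0.3  1.3  0.2] turn [-0. -0.  0.] shift [-160.7  149.    -4.9]
```

```bash
python3 -m jog '[[[0,0,0],[-33,30,0],1],[[0,0,0],[-66,60,0],1],[[0,0,0],[-100,90,0],1],[[0,0,0],[-130,118,0],1],[[0,0,0],[-161,140,0],1]]'
python3 -m jog '[[[0,0,0],[0,0,0],1],[[0,0,0],[0,0,0],1]]'
python3 to.py '[.5,0,.29]'
python3 - <<'E'
from h import *
c=eyes.camera_params("wrist");p,d=eyes.snapshot("wrist");np.save("pics/wP.npy",cloud(d,c))
cv2.imwrite("pics/w1.png",p[:,:,::-1]);print(c["mtx"][0,0],px([.562,0,.08],c))
p,d=eyes.snapshot("scene");cs=eyes.camera_params("scene")
print(px([.562,0,.05],cs))
E
```

```text
time: 1.6
tool_pos: [0.4915, 0.0005, 0.2845]
ee_rot: [-3.14, -0.0, 1.493]
wrist_force: [-0.1, -0.2, -0.5]
width: 0.0003
time: 1.8
tool_pos: [0.4905, 0.0019, 0.2846]
ee_rot: [-3.139, -0.001, 1.492]
wrist_force: [-0.3, -0.7, 0.0]
width: 0.0004
t 1.8 pos [490.5   1.9 284.6] F [-0.3 -0.7  0. ] turn [-0.1 -0.  -0.1] shift [-1.2  9.6 -5.4]
294.2564442325637 (np.float64(277.9601562150093), np.float64(234.04328075765963))
(np.float64(262.14431492334967), np.float64(221.9653894255751))
```

View pics/w1.png

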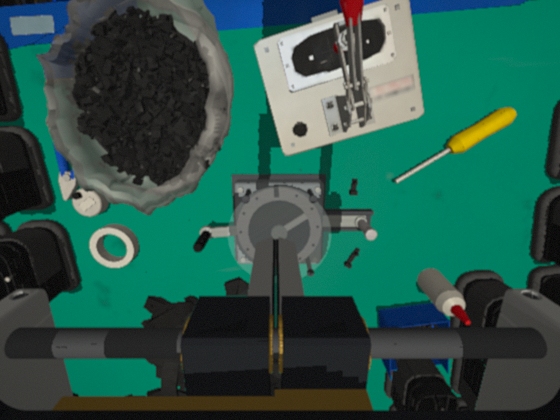

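Wrist view: dial at (279,232), lever post at (203,240), bolt post at (370,235), clips at (354,187) and (352,258). I'll enlarge the dial to read the pointer.

```bash
python3 - <<'E'
from h import *
p=cv2.imread("pics/w1.png")[165:285,190:385]
cv2.imwrite("pics/w1c.png",cv2.resize(p,None,fx=4,fy=4,interpolation=cv2.INTER_CUBIC))
P=np.load("pics/wP.npy")
for u,v in [(203,236),(203,240),(371,235),(354,187),(352,258)]:print(u,v,P[v,u].round(3))
E
```

```text
203 236 [ 0.561 -0.108  0.069]
203 240 [ 0.563 -0.106  0.08 ]
371 235 [0.576 0.132 0.074]
354 187 [0.521 0.125 0.007]
352 258 [0.647 0.122 0.005]
```

View pics/w1c.png

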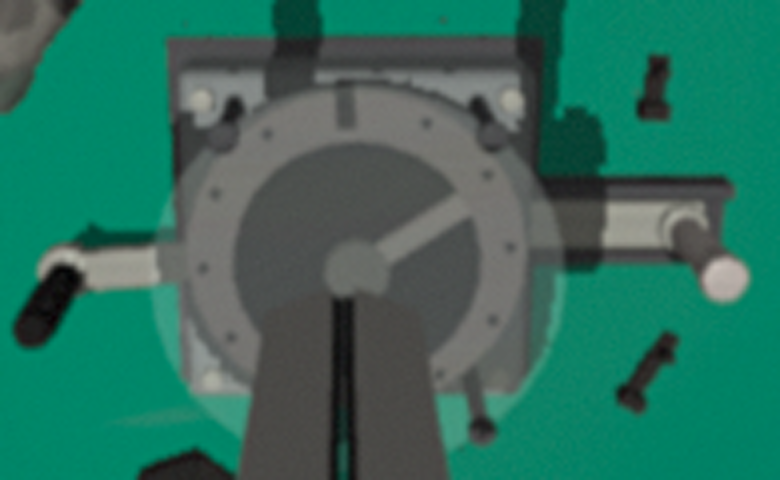

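The pointer is about 60° (two clicks) before the block, which sits at crop (346,105). I'll go to the robot's side of the lever post.

```bash
python3 -m jog '[[[0,0,0],[-45,20,10],1],[[0,0,0],[-90,40,40],1],[[0,0,0],[-112,45,80],1],[[0,0,0],[-112,45,100],1],[[0,0,0],[-112,45,100],1]]'
python3 to.py '[.527,-.110,.065]'
```

```text
time: 2.4
tool_pos: [0.5244, -0.1114, 0.1811]
ee_rot: [-3.133, -0.003, 1.494]
wrist_force: [-0.9, -0.1, -0.2]
width: 0.0008
t 2.4 pos [ 524.4 -111.4  181.1] F [-0.9 -0.1 -0.2] turn [-0.5 -0.1  0. ] shift [  1.3   3.5 116.1]
```

```bash
python3 -m jog '[[[0,0,0],[0,2,40],1],[[0,0,0],[0,2,80],1],[[0,0,0],[0,2,116],1],[[0,0,0],[0,2,116],1],[[0,0,0],[0,2,116],1]]'
python3 to.py '[.5465,-.110,.065]'
python3 - <<'E'
from h import *
for n in("scene","side"):
    p,d=eyes.snapshot(n);u,v=px([.54,-.03,.09],eyes.camera_params(n));u,v=int(u),int(v)
    cv2.imwrite(f"pics/{n}1.png",cv2.resize(p[v-50:v+50,u-65:u+65,::-1],None,fx=3,fy=3,interpolation=2))
a=np.hstack([cv2.imread("pics/scene1.png"),cv2.imread("pics/side1.png")]);cv2.imwrite("pics/both1.png",a)
E
```

```text
time: 2.9
tool_pos: [0.5298, -0.1121, 0.0716]
ee_rot: [3.139, 0.0, 1.496]
wrist_force: [-0.3, 0.1, 1.4]
width: 0.0004
t 2.9 pos [ 529.8 -112.1   71.6] F [-0.3  0.1  1.4] turn [0.1 0.  0.1] shift [ 3.3 16.4  6.6]
```

View pics/both1.png

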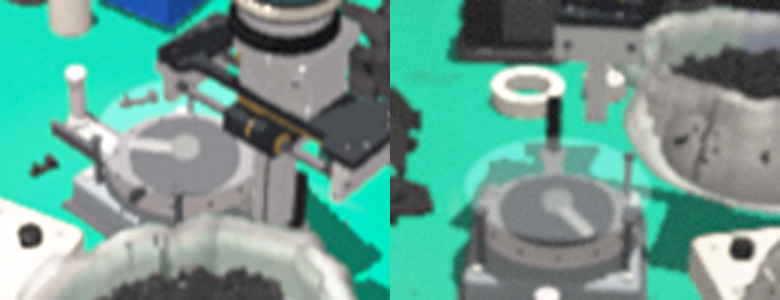

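The finger stands clear behind the post, and the side view shows the pointer unobstructed. I'll write a dial reader from the side view and start the first stroke.

```bash
cat > dial.py <<'E'
from h import *
C=np.array([.562,0,.062])
def dial():
    p,_=eyes.snapshot("side");c=eyes.camera_params("side");g=cv2.cvtColor(p,cv2.COLOR_RGB2GRAY).astype(np.float32)
    A=np.radians(np.arange(0,360,3));s=0
    for r in np.linspace(.018,.032,6):
        uv=np.array([px(C+r*np.array([np.cos(a),np.sin(a),0]),c) for a in A],np.float32)
        s=s+cv2.remap(g,uv[:,:1],uv[:,1:],1)[:,0]
    s=s/6;w=np.clip(s-np.median(s)-.5*(s.max()-np.median(s)),0,None)
    return np.degrees(np.angle((w*np.exp(1j*A)).sum()))%360
if __name__=="__main__":
    import sys
    a=dial();o=robot.get_obs();F=o["wrist_force"];print("t %.2f dial %.0f pos %s F %s"%(o["time"],a,(o["tool_pos"]*1e3).round(1),F.round(1)))
    sys.exit(int(np.linalg.norm(F)>float(sys.argv[1])))
E
python3 dial.py 9 && python3 -m jog '[[[0,0,0],[1,8,0],1],[[0,0,0],[1,16,0],1],[[0,0,0],[1,20,0],1],[[0,0,0],[1,24,0],1]]' >/dev/null && python3 dial.py 9 && python3 -m jog '[[[0,0,0],[1,6,0],1],[[0,0,0],[2,12,0],1]]' >/dev/null && python3 dial.py 12 && python3 -m jog '[[[0,0,0],[1,6,0],1],[[0,0,0],[2,12,0],1]]' >/dev/null && python3 dial.py 12
```

```text
t 3.05 dial 111 pos [ 531.3 -113.2   73.3] F [-0.5 -0.4  0. ]
t 3.50 dial 111 pos [ 553.5 -114.    69.4] F [-1.1  0.8  1. ]
t 3.75 dial 111 pos [ 566.  -112.9   69.2] F [-1.1  0.6  0.5]
t 4.00 dial 112 pos [ 576.6 -111.4   69.1] F [-4.7 -1.3  3. ]
```

```bash
python3 -m jog '[[[0,0,0],[1,4,0],1]]' >/dev/null && python3 dial.py 13 && python3 -m jog '[[[0,0,0],[1,4,0],1]]' >/dev/null && python3 dial.py 13 && python3 -m jog '[[[0,0,0],[1,3,0],1]]' >/dev/null && python3 dial.py 13&& python3 -m jog '[[[0,0,0],[1,2,0],1]]' >/dev/null && python3 dial.py 13&& python3 -m jog '[[[0,0,0],[1,2,0],1]]' >/dev/null && python3 dial.py 13
```

```text
t 4.15 dial 114 pos [ 579.9 -110.7   69.1] F [-4.7  0.1  3.1]
t 4.30 dial 116 pos [ 584.1 -109.7   69.1] F [-4.7  1.   1.3]
t 4.45 dial 118 pos [ 587.2 -108.9   69.1] F [-4.3  0.4  1.5]
t 4.60 dial 120 pos [ 589.3 -108.2   69.1] F [-5.8  0.3  1.9]
t 4.75 dial 121 pos [ 591.5 -107.5   69.1] F [-4.  -0.5  1.7]
```

```bash
sed -i 's/>float(sys.argv\[1\])))/>float(sys.argv[1]) or a>float(sys.argv[2])))/' dial.py
J(){ python3 dial.py 12 132; }
python3 -m jog '[[[0,0,0],[0.5,1.5,0],1]]' >/dev/null && J && python3 -m jog '[[[0,0,0],[0.5,1.5,0],1]]' >/dev/null && J && python3 -m jog '[[[0,0,0],[0.5,1.5,0],1]]' >/dev/null && J && python3 -m jog '[[[0,0,0],[0.5,1.5,0],1]]' >/dev/null && J && python3 -m jog '[[[0,0,0],[0.5,1.5,0],1]]' >/dev/null && J && python3 -m jog '[[[0,0,0],[0.5,1.5,0],1]]' >/dev/null && J
```

```text
t 4.90 dial 122 pos [ 593.1 -107.    69.1] F [-5.1 -0.7  1.1]
t 5.05 dial 123 pos [ 594.7 -106.4   69.1] F [-4.9  1.3  1.7]
t 5.20 dial 124 pos [ 596.3 -105.8   69.1] F [-4.3  0.9  2.6]
t 5.35 dial 125 pos [ 597.9 -105.1   69.1] F [-4.2  1.2  2. ]
t 5.50 dial 126 pos [ 599.5 -104.5   69.1] F [-4.9  2.2  2.5]
t 5.65 dial 127 pos [ 601.  -103.8   69.1] F [-3.9  3.3  1.9]
```

```bash

J(){ python3 dial.py 12 132; }
python3 -m jog '[[[0,0,0],[0.6,1.5,0],1]]' >/dev/null && J && python3 -m jog '[[[0,0,0],[0.7,1.5,0],1]]' >/dev/null && J && python3 -m jog '[[[0,0,0],[0.7,1.5,0],1]]' >/dev/null && J && python3 -m jog '[[[0,0,0],[0.7,1.5,0],1]]' >/dev/null && J && python3 -m jog '[[[0,0,0],[0.7,1.5,0],1]]' >/dev/null && J && python3 -m jog '[[[0,0,0],[0.7,1.5,0],1]]' >/dev/null && J
```

```text
t 5.80 dial 129 pos [ 602.6 -103.1   69.1] F [-4.1  3.   1.9]
t 5.95 dial 129 pos [ 604.2 -102.4   69.1] F [-4.2  3.6  2. ]
t 6.10 dial 130 pos [ 605.7 -101.6   69. ] F [-4.9  3.3  1.3]
t 6.25 dial 133 pos [ 607.3 -101.    69. ] F [-4.6  3.9  1.5]
```

```bash

J(){ python3 dial.py 12 137; }
python3 -m jog '[[[0,0,0],[0.7,1.5,0],1]]' >/dev/null && J && python3 -m jog '[[[0,0,0],[0.7,1.5,0],1]]' >/dev/null && J && python3 -m jog '[[[0,0,0],[0.7,1.5,0],1]]' >/dev/null && J && python3 -m jog '[[[0,0,0],[0.7,1.5,0],1]]' >/dev/null && J && python3 -m jog '[[[0,0,0],[0.7,1.5,0],1]]' >/dev/null && J
```

```text
t 6.40 dial 142 pos [ 608.1 -100.6   69. ] F [-5.9  3.1  2.5]
```

The first click registered: the dial went from 111° to 142°. I'll let the lever all the way back.

```bash
python3 -m jog '[[[0,0,0],[-4,-18,0],1],[[0,0,0],[-10,-36,0],1],[[0,0,0],[-15,-54,0],1],[[0,0,0],[-18,-72,0],1],[[0,0,0],[-18,-74,0],1]]'; python3 dial.py 9 400; python3 -m jog '[[[0,0,0],[0,0,0],1],[[0,0,0],[0,0,0],1],[[0,0,0],[0,0,0],1]]'
python3 dial.py 9 400
python3 - <<'E'
from h import *
p,d=eyes.snapshot("side");u,v=px([.54,-.03,.09],eyes.camera_params("side"));u,v=int(u),int(v)
cv2.imwrite("pics/s2.png",cv2.resize(p[v-50:v+50,u-65:u+65,::-1],None,fx=5,fy=5,interpolation=2))
E
```

```text
time: 6.9
tool_pos: [0.534, -0.1149, 0.0697]
ee_rot: [3.14, -0.0, 1.493]
wrist_force: [0.7, -0.7, -0.5]
width: 0.0002
t 6.95 dial 143 pos [ 534.7 -114.9   69.9] F [ 0.6  0.1 -0.2]
time: 7.25
tool_pos: [0.5351, -0.1149, 0.0695]
ee_rot: [3.141, -0.0, 1.494]
wrist_force: [-0.2, -0.3, -0.9]
width: 0.0006
t 7.30 dial 143 pos [ 535.  -114.9   69.4] F [ 0.3 -0.9 -0.8]
```

View pics/s2.png

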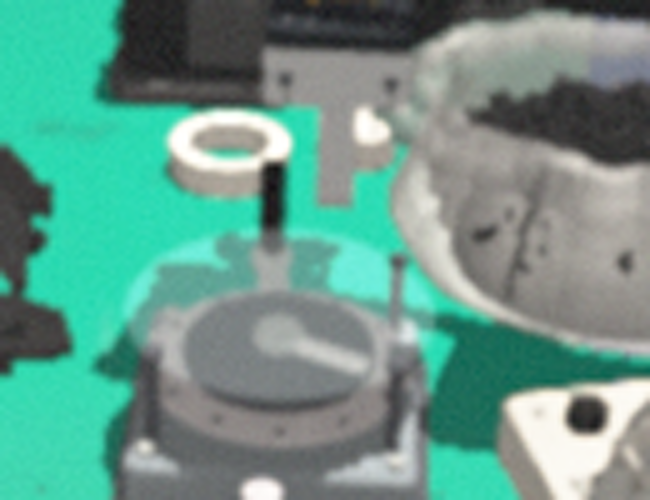

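The lever is back at rest, clear of the finger, and the pointer is one notch before the block. Starting the second stroke.

```bash
J(){ python3 dial.py 12 168; }
python3 -m jog '[[[0,0,0],[1,10,0],1],[[0,0,0],[2,20,0],1],[[0,0,0],[4,28,0],1],[[0,0,0],[6,36,0],1],[[0,0,0],[8,42,0],1]]' >/dev/null && J && python3 -m jog '[[[0,0,0],[2,6,0],1],[[0,0,0],[4,12,0],1],[[0,0,0],[6,18,0],1],[[0,0,0],[8,22,0],1],[[0,0,0],[9,25,0],1]]' >/dev/null && J && python3 -m jog '[[[0,0,0],[0.7,1.5,0],1]]' >/dev/null && J && python3 -m jog '[[[0,0,0],[0.7,1.5,0],1]]' >/dev/null && J && python3 -m jog '[[[0,0,0],[0.7,1.5,0],1]]' >/dev/null && J && python3 -m jog '[[[0,0,0],[0.7,1.5,0],1]]' >/dev/null && J
```

```text
t 7.90 dial 144 pos [ 576.6 -110.8   69.2] F [-4.3 -2.6  2.5]
t 8.45 dial 160 pos [ 602.7 -102.4   69.1] F [-1.9 -0.1 -0.3]
t 8.60 dial 162 pos [ 604.  -101.8   69.1] F [-3.4  1.2  0.6]
t 8.75 dial 163 pos [ 605.3 -101.2   69.1] F [-3.1  2.2  0.5]
t 8.90 dial 164 pos [ 606.8 -100.4   69.1] F [-4.3  2.6 -0.5]
t 9.05 dial 176 pos [607.9 -99.9  69.1] F [-6.1  3.3  1.3]
```

The second click took the dial to 176°. Now let the lever back and rise.

```bash
python3 -m jog '[[[0,0,0],[-4,-18,0],1],[[0,0,0],[-10,-36,0],1],[[0,0,0],[-15,-54,0],1],[[0,0,0],[-18,-72,0],1],[[0,0,0],[-18,-74,0],1]]'; python3 -m jog '[[[0,0,0],[0,0,0],1],[[0,0,0],[0,0,-40],1],[[0,0,0],[0,0,-85],1],[[0,0,0],[0,0,-130],1],[[0,0,0],[0,0,-130],1]]'
python3 dial.py 9 400; python3 to.py '[.573,.185,.2]'
python3 - <<'E'
from h import *
p,d=eyes.snapshot("side");u,v=px([.54,0.03,.09],eyes.camera_params("side"));u,v=int(u),int(v)
cv2.imwrite("pics/s3.png",cv2.resize(p[v-60:v+60,u-65:u+65,::-1],None,fx=5,fy=5,interpolation=2))
E
```

```text
time: 9.55
tool_pos: [0.5337, -0.114, 0.0703]
ee_rot: [3.138, 0.001, 1.493]
wrist_force: [0.6, 0.2, -1.2]
width: 0.0004
time: 10.05
tool_pos: [0.5387, -0.1145, 0.2085]
ee_rot: [3.124, 0.004, 1.494]
wrist_force: [1.0, -0.7, 0.4]
width: 0.0004
t 10.10 dial 176 pos [ 537.2 -114.   204.7] F [ 0.1  0.4 -0.3]
t 10.1 pos [ 537.2 -114.   204.7] F [ 0.1  0.4 -0.3] turn [0.7 0.1 0. ] shift [300.9  12.8   4. ]
```

View pics/s3.png

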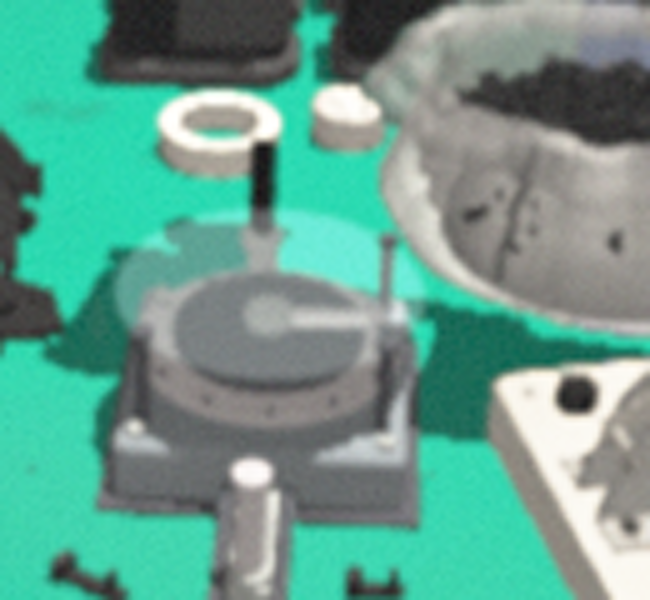

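The pointer now points at the robot's side, at the block, and the lever is at rest. Next is the bolt's far side.

```bash
python3 -m jog '[[[0,0,0],[45,3,0],1],[[0,0,0],[90,6,0],1],[[0,0,0],[135,9,0],1],[[0,0,0],[180,11,0],1],[[0,0,0],[225,13,0],1]]' >/dev/null;  python3 -m jog '[[[0,0,0],[40,0,0],1],[[0,0,0],[70,0,0],1],[[0,0,0],[75,0,0],1],[[0,0,0],[75,0,0],1]]'
python3 - <<'E'
from h import *
c=eyes.camera_params("side")
p,d=eyes.snapshot("side");P=cloud(d,c)
m=(P[...,2]>.045)&(P[...,2]<.085)&(abs(P[...,0]-.573)<.03)&(P[...,1]>.09)&(P[...,1]<.16)
q=P[m];print("bolt post pts",len(q),np.median(q,0).round(4),q.min(0).round(3),q.max(0).round(3))
E
python3 to.py '[.574,.180,.045]'
```

```text
time: 11.05
tool_pos: [0.569, 0.1856, 0.1972]
ee_rot: [-3.139, 0.001, 1.496]
wrist_force: [-0.4, -0.2, -0.6]
width: 0.0002
bolt post pts 100 [0.5752 0.1365 0.0637] [0.567 0.126 0.045] [0.582 0.142 0.075]
t 11.1 pos [569.2 184.5 197.7] F [0.4 0.6 0.6] turn [-0.1  0.1  0. ] shift [ -3.9   5.5 152.7]
```

```bash
python3 -m jog '[[[0,0,0],[-2,6,40],1],[[0,0,0],[-2,6,85],1],[[0,0,0],[-2,6,125],1],[[0,0,0],[-2,6,150],1],[[0,0,0],[-2,6,150],1]]'
python3 to.py '[.574,.16,.047]'
python3 - <<'E'
from h import *
p,d=eyes.snapshot("side");u,v=px([.57,0.15,.07],eyes.camera_params("side"));u,v=int(u),int(v)
cv2.imwrite("pics/s4.png",cv2.resize(p[v-60:v+60,u-65:u+65,::-1],None,fx=5,fy=5,interpolation=2))
E
```

```text
time: 11.6
tool_pos: [0.5716, 0.1797, 0.0438]
ee_rot: [-3.131, 0.004, 1.491]
wrist_force: [-0.1, 0.3, -0.4]
width: 0.0006
t 11.6 pos [571.6 179.7  43.8] F [-0.1  0.3 -0.4] turn [-0.6  0.2 -0.2] shift [-19.5   3.9  -3.2]
```

View pics/s4.png

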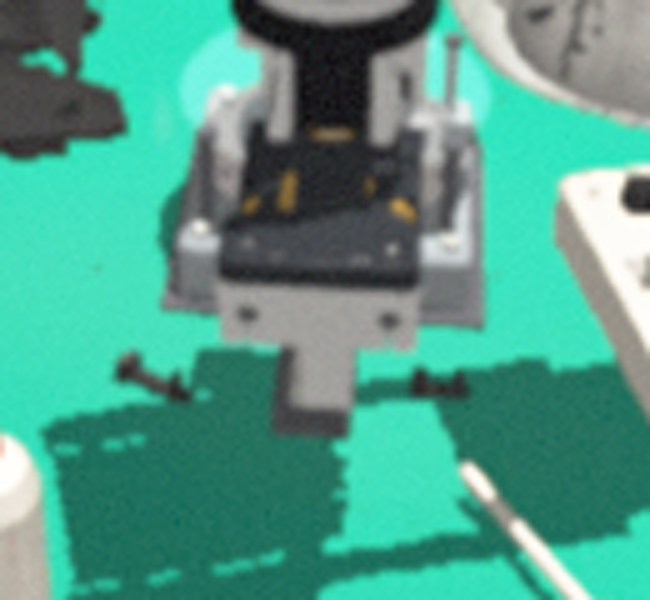

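```bash
f(){ python3 -c "
from bench import robot
import numpy as np
o=robot.get_obs();F=o['wrist_force'];print(round(o['time'],2),(o['tool_pos']*1e3).round(1),F.round(1));raise SystemExit(int(np.linalg.norm(F)>9.5))"; }
python3 -m jog '[[[0,0,0],[-8,4,0],1],[[0,0,0],[-14,4,0],1],[[0,0,0],[-18,4,0],1],[[0,0,0],[-22,4,0],1]]' >/dev/null; f && python3 -m jog '[[[0,0,0],[-4,0,0],1],[[0,0,0],[-8,0,0],1]]' >/dev/null; f && python3 -m jog '[[[0,0,0],[-3,0,0],1],[[0,0,0],[-6,0,0],1]]' >/dev/null; f && python3 -m jog '[[[0,0,0],[-3,0,0],1],[[0,0,0],[-5,0,0],1]]' >/dev/null; f && python3 -m jog '[[[0,0,0],[-2,0,0],1],[[0,0,0],[-4,0,0],1]]' >/dev/null; f
```

```text
12.05 [578.4 159.8  51. ] [-0.1 -0.2  0.6]
12.25 [577.1 152.4  49.9] [0.2 4.1 2. ]
12.45 [576.7 147.3  49.9] [0.3 3.8 2.6]
12.65 [576.3 141.5  49.9] [-0.4  3.7  3. ]
12.85 [576.  137.4  49.8] [0.7 3.5 2.7]
```

```bash
f(){ python3 -c "
from bench import robot
import numpy as np
o=robot.get_obs();F=o['wrist_force'];print(round(o['time'],2),(o['tool_pos']*1e3).round(1),F.round(1));raise SystemExit(int(np.linalg.norm(F)>8.5))"; }
python3 -m jog '[[[0,0,0],[-2,0,0],1],[[0,0,0],[-4,0,0],1]]' >/dev/null; f && python3 -m jog '[[[0,0,0],[-1.5,0,0],1],[[0,0,0],[-3,0,0],1]]' >/dev/null; f && python3 -m jog '[[[0,0,0],[-1,0,0],1]]' >/dev/null; f && python3 -m jog '[[[0,0,0],[-1,0,0],1]]' >/dev/null; f && python3 -m jog '[[[0,0,0],[-1,0,0],1]]' >/dev/null; f && python3 -m jog '[[[0,0,0],[-1,0,0],1]]' >/dev/null; f && python3 -m jog '[[[0,0,0],[-1,0,0],1]]' >/dev/null; f
```

```text
13.05 [575.7 133.2  49.7] [-0.1  3.9  3.4]
13.25 [575.5 130.2  49.6] [1.3 3.1 2.3]
13.35 [575.3 129.2  49.5] [-0.5  3.3  4.4]
13.45 [575.3 128.3  49.6] [0.2 4.1 3.8]
13.55 [575.3 128.1  49.6] [0.4 6.9 2.6]
13.65 [575.3 127.9  49.6] [0.8 8.6 2.8]
13.65 [575.3 127.9  49.6] [0.8 8.6 2.8]
```

The force is rising against the rubber stop at y≈128 mm, where home was expected. A little more push, then let go.

```bash
python3 -m jog '[[[0,0,0],[-1.5,0,0],1],[[0,0,0],[-1.5,0,0],1]]'; python3 -m jog '[[[0,0,0],[8,0,0],1],[[0,0,0],[20,0,0],1],[[0,0,0],[40,0,0],1],[[0,0,0],[45,0,-30],1],[[0,0,0],[45,0,-75],1]]'; python3 -m jog '[[[0,0,0],[0,0,-50],1],[[0,0,0],[0,0,-100],1],[[0,0,0],[30,-40,-100],1],[[0,0,0],[60,-80,-100],1],[[0,0,0],[90,-120,-100],1]]';python3 -m jog '[[[0,0,0],[0,0,0],1],[[0,0,0],[0,0,0],1],[[0,0,0],[0,0,0],1]]'; python3 dial.py 9 400
python3 - <<'E'
from h import *
c=eyes.camera_params("side")
p,d=eyes.snapshot("side");P=cloud(d,c)
m=(P[...,2]>.045)&(P[...,2]<.085)&(abs(P[...,0]-.573)<.03)&(P[...,1]>.08)&(P[...,1]<.16)
q=P[m];print("bolt post pts",len(q),np.median(q,0).round(4),q.min(0).round(3),q.max(0).round(3))
u,v=px([.56,0.05,.07],c);u,v=int(u),int(v)
cv2.imwrite("pics/s5.png",cv2.resize(p[v-75:v+75,u-85:u+85,::-1],None,fx=4,fy=4,interpolation=2))
E
```

```text
time: 13.85
tool_pos: [0.5752, 0.1277, 0.0497]
ee_rot: [3.141, -0.006, 1.494]
wrist_force: [1.4, 8.9, 2.3]
width: 0.0005
time: 14.35
tool_pos: [0.5752, 0.1696, 0.1201]
ee_rot: [-3.131, 0.004, 1.495]
wrist_force: [2.0, -0.2, 0.5]
width: 0.0005
time: 14.85
tool_pos: [0.4645, 0.2689, 0.2242]
ee_rot: [-3.142, 0.002, 1.492]
wrist_force: [-0.4, 0.7, -0.1]
width: 0.0005
time: 15.15
tool_pos: [0.4661, 0.2679, 0.2239]
ee_rot: [-3.141, 0.002, 1.493]
wrist_force: [0.4, 0.1, -0.1]
width: 0.0004
t 15.20 dial 176 pos [466.4 267.7 223.9] F [ 0.  -0.1 -0.6]
bolt post pts 91 [0.573  0.1118 0.0658] [0.566 0.099 0.045] [0.581 0.116 0.075]
```

View pics/s5.png

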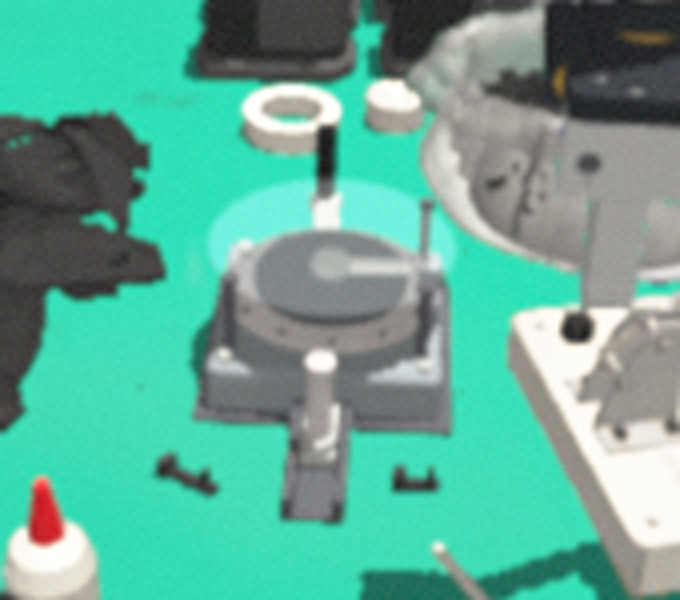

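```bash
python3 -c "
from bench import close_job
print(close_job())"
```

```text
the job is handed in; nothing more can be done
None
```

I did the job and handed it in after about 15 s of robot time; the hand-in reported no verdict.

- **Lever:** the pointer started two clicks before the block, so I gave two strokes. Each was pushed until it clicked, at up to about 7 N measured at the wrist, then let all the way back. The measured pointer direction went 111° → 142° → 176°. The block sits at about 175.6° by my estimate. The last picture shows the pointer at the block and the lever at rest.
- **Bolt:** I pushed the post until the force rose from about 4 N to 9 N with almost no further movement. It travelled about 25 mm and stopped with the post about 108 mm from the head's axis, against the stated 107 mm when home. I then backed off and raised the arm clear.
- **Final checks:** the wrist force was near zero with the arm clear. In the last side view the clips, bottle, tape and counter looked unmoved. That view shows only the tip of the screwdriver and none of the pliers, so I did not recheck those two, though the arm never came near the pliers. No check failed or disagreed.

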